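Put the return spring back on the lid press

ROBOT

A 6-joint arm with a two-finger parallel gripper is mounted at the origin on the work surface. World frame = base frame: x ahead of the robot, y to its left, z up, the work surface at z = 0. Lengths are in m, angles in rad, forces in N, time in s.
With the tool pointing down it reaches from about 0.325 to 0.75 m from the base axis. Payload 7.6 kg.
Tool frame: the origin (TCP) lies at the very end of the fingers, on their centre line; the grasp point (between the pads) lies 19 mm behind it; z points along the fingers, y is the direction in which the jaws open and shut (so a half turn about z gives the same grasp; the last joint's range is limited). The gripper opens to 85 mm and grips with 20 to 120 N. Pads are 22 mm wide; open, the fingers measure 114 mm over their backs; the gripper's body (76 mm by 85 mm) begins 54 mm behind the grasp point. The pads swing forward as they close: fully open they stand 13 mm farther back than shut.
Start: joints at [1.229, 0.052, 1.401, -0, 1.689, -0.07], TCP at [0.141, 0.506, 0.231] pointing down, gripper open.
Joint ranges: [-2.9, 2.9], [-0.91, 2.17], [0.12, 2.37], [-1.06, 4.2], [0.26, 2.73], [-2.93, 2.93]. Speed limits (rad/s): [2.57, 2.57, 3.01, 3.14, 3.14, 3.14].

INTERFACE

Orientations are given as a 3x3 rotation matrix whose columns are the frame's x, y, z axes.
In Python, from rig import env gives the robot as it stands.
- The arm moves only by the tool send_rows, never from a script. Its argument "targets" is text: rows parted by semicolons, each of 7 numbers parted by spaces: the closure, from -1 (fully open) to 1 (shut), so that 0 is half open, then the shift along the tool's x, y, z normalised to -1 to 1, where 1 is 0.03 m, then the turn, a rotation vector about the tool's x, y, z normalised to -1 to 1, where 1 is 0.12 rad. In form: hand tx ty tz ax ay az; .... A call has 1 to 20 rows; each row shifts and turns the commanded pose from where the row before left it, along the tool's axes as they then stand; what a row does not reach is not made up. A row lasts 1/12 s, in which the tool goes at most 41.7 mm and 7.16 degrees, less where a joint would pass 70% of its speed; a pose out of reach is approached as far as the arm can. A call with a number of a shift or a turn outside -1 to 1 is refused whole. A call with a gripper value outside its range is refused whole. The fingers move at their own pace and stop on an object; the grip force is fixed at half the most. Time passes only in rows, so rows that do not move let the fingers close. It gives the time, the measured TCP pose, the force and the opening at its end, in the units of the state.
- env.state(): the state, without advancing time (a new reading comes with each control period).
- env.grab_frame(name): name is "side" or "top" or "wrist"; returns a dict with "img" (480x640x3 uint8, red, green, blue), "mtx" (3x3 intrinsics, pixels), "rvec" (rotation vector, rad) and "tvec" (3), from world to camera coordinates, as OpenCV has them. Camera axes: x right, y down, z forward; pixel columns grow to the right and rows downward; lengths in m; the calibration is good to about 2 mm. A picture is of the moment at which its call begins. There is no depth.
- env.sign_off(): hands the job in, once; it reports no verdict.
The state is a dict: "clock": time; "qpos": joint angles; "dq": joint speeds; "joint_torque": joint torques, N m; "ee_pos": TCP position; "ee_rot": TCP orientation; "ft_force": force on the tool from outside, world axes, zero at the start; "wrist_torque": the same for the moment, N m; "finger_gap": finger opening in m.
Only numpy, scipy, OpenCV 4.12 (cv2) and the standard library are available. Lean on these libraries where they do the work, as an engineer would, in place of code of your own. Each camera call takes 0.05 s, during which the arm holds its last target.

TASK

The tray-lid press has been washed: take its return spring from the steel parts tray and thread it, tail end down, over the upright rod of the press. Whenever the tail inside the spring snags on one of the two brass collars, keep the push gentle and twist the spring a little until it slips through the collar's slot, until the spring sits fully home on the seat at the foot of the rod; then let go of it. Do not disturb the other parts in the tray, the spanner or the green cups.

Things in the scene. Friction and masses are not known exactly. Their poses are not given: they have to be found in the camera images.
- spring: stiff steel compression spring, upright: outer diameter 50 mm, inner 42, length 70, about 130 g. Origin: centre of its lower end, z up its axis. The wire's lower end is bent inward as a straight tail 4.4 mm wide and 3.6 high along the spring's +x, centred 2 mm above the lower end, ending 13.5 mm from the axis. An orange stripe outside marks the tail's side. Grip it across the coils at any yaw, 50 to 58 mm above its lower end
- press: fixed base of the tray-lid press: grey plate 170 x 270 x 20 mm, with a white lid nest, up to 34 mm high, on its +y side; origin on the rod's axis at bench height, z up. The steel rod is 20 mm thick and carries two brass collars that the spring clears by 2.5 mm all round, but for its tail. A yellow line on the plate points along the press's +x, away from the robot
- upper (a point): centre of the upper brass collar's top face, 135 mm above the bench; collar 37 mm diameter, 8 mm thick, with one slot, 6 mm wide and cut to the rod, open outward, for the spring's tail. The slot's angle is not measured: seen from above it lies 0.15 to 1.05 rad anticlockwise of the press's +x. The collar is clamped and must not be turned
- lower (a point): centre of the lower collar's top face, 95 mm above the bench; same collar and slot, but its slot lies 0.15 to 1.05 rad clockwise of the press's +x (seen from above), also not measured
- seat (a point): centre of the round steel seat (66 mm diameter) at the foot of the rod, on its top face, 40 mm above the bench, where the spring's lower end must come to rest
- rod_tip (a point): tip of the rod, 154 mm above the bench; the last 8 mm taper to a 10 mm end
- tray: fixed steel parts tray, 115 x 300 mm, walls 18 mm high and 4 mm thick; origin at the centre of its underside, floor 4 mm above it; the spring, the black cap and the brass bush stand in it in a row along its y, 90 mm apart, in any order
- cap: black plastic cap, 38 mm diameter, 33 mm tall, standing in the tray; leave it alone. Origin: centre of its underside
- bush: brass bush, 36 mm diameter, 28 mm tall, standing in the tray; leave it alone. Origin: centre of its underside
- spanner: steel spanner, 150 mm long, lying on the bench beyond the tray and press; leave it alone
- cup_a: lime-green fluted berry cup, 42 mm wide, 24 mm tall, beyond the press; leave it alone
- cup_b: another such green cup; leave it alone

How it is judged:
By the outcome, as a careful person would: the job done as asked, in the order asked, and still so for the second after the job is handed in, with the robot touching nothing.
It also fails if it takes over 72 s, if anything falls off the work surface, if the arm or the gripper's body presses on something with over 40 N, if the wrist force passes 120 N, or if a joint passes its speed limit or range.

## Working session

There is one attempt and no reset: what is moved stays moved. The work goes in short steps, Python scripts to look and compute and a tool call to move; the robot and the scene stay as the last step left them, time stands still between calls to the robot, and variables do not carry over. Pictures are saved under pics/ and viewed, and the job is handed in when it is done.

Besides the shell and the picture viewer there is one more tool, called after "Call:" by a JSON object that holds its "method" and its "body", one argument or row to a line. send_rows: Moves the arm, as the interface text tells. Scaled input: -1 to 1 covers 0.03 m each way for a shift and 0.12 rad each way for a turn. Its arguments: {"type":"object","properties":{"targets":{"type":"string"}},"required":["targets"]}

```bash
ls; mkdir -p pics
python3 - <<'E'
from rig import env
import cv2,pickle
s=env.state(); print({k:s[k] for k in('clock','ee_pos','ee_rot','finger_gap','ft_force')})
for n in('side','top','wrist'):
    f=env.grab_frame(n); cv2.imwrite(f'pics/{n}0.png',f['img'][:,:,::-1]); pickle.dump(f,open(f'pics/{n}0.pkl','wb'))
    print(n,f['mtx'].tolist(),f['rvec'],f['tvec'])
E
```

```text
pics
{'clock': 0.0, 'ee_pos': array([0.14084218, 0.50546093, 0.23049382]), 'ee_rot': array([[-9.63279553e-01,  2.68500055e-01, -4.72457269e-04],
       [ 2.68500460e-01,  9.63278519e-01, -1.41343442e-03],
       [ 7.56007205e-05, -1.48838747e-03, -9.99998889e-01]]), 'finger_gap': 0.08529523663122252, 'ft_force': array([-0.45677261,  0.29850166, -0.20870303])}
side [[524.1117076480066, 0.0, 317.66295439964324], [0.0, 524.1117076480066, 240.96382822568484], [0.0, 0.0, 1.0]] [ 2.13539739 -0.90283008  0.41983347] [-0.5148548   0.34824189  0.65372966]
top [[494.2374443538391, 0.0, 320.04109093314975], [0.0, 494.2374443538391, 233.4870760424709], [0.0, 0.0, 1.0]] [ 2.18929759 -2.15791588  0.1560339 ] [-0.11144023  0.66230546  0.87652224]
wrist [[334.97333680543204, 0.0, 320.47412775472185], [0.0, 334.97333680543204, 236.2688086539092], [0.0, 0.0, 1.0]] [-2.29110676 -1.74085941 -0.27459049] [-0.52370512 -0.04076247  0.37941455]
```

View pics/top0.png

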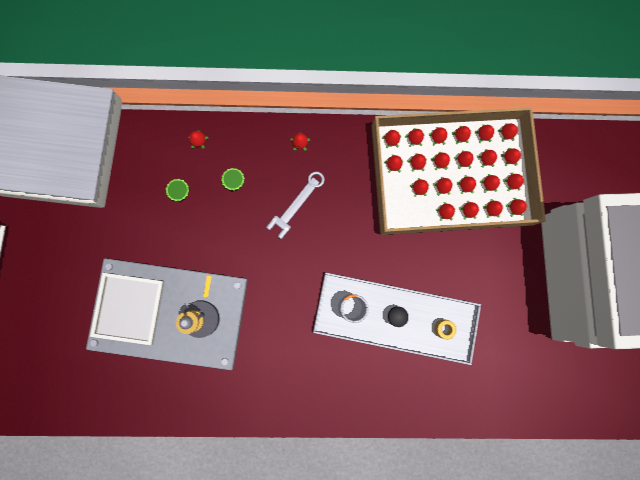

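View pics/side0.png

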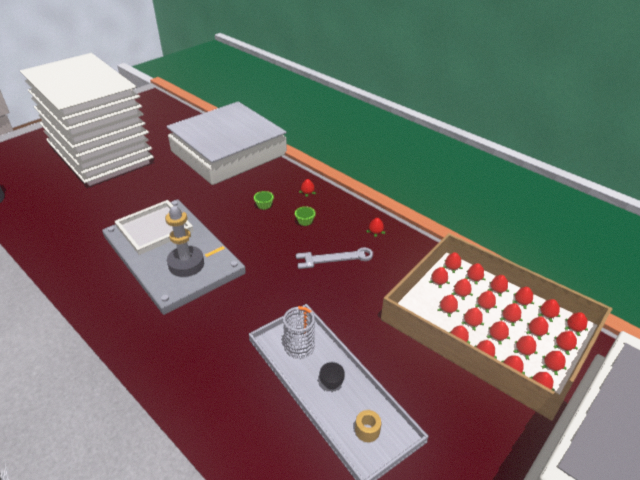

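View pics/wrist0.png

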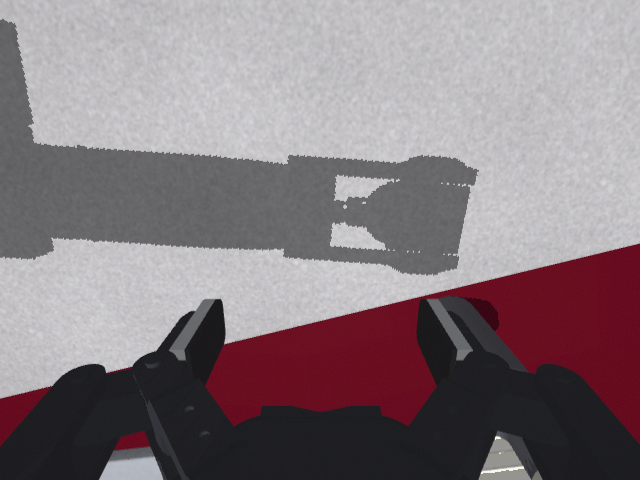

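The top view shows the tray with the spring (350,305), cap (397,316) and bush (446,329). The press is at lower left, with the rod near (188,320) and the yellow line at (208,287). I'll zoom in on these.

```bash
cat > h.py <<'E'
import numpy as np,cv2,pickle
def load(n): return pickle.load(open(f'pics/{n}.pkl','rb'))
def un(f,px,z):
    p=cv2.undistortPoints(np.array([[px]],float),f['mtx'],None)[0,0]
    R=cv2.Rodrigues(f['rvec'])[0]; c=-R.T@np.ravel(f['tvec']); d=R.T@np.array([p[0],p[1],1])
    return c+d*(z-c[2])/d[2]
def pr(f,P): return cv2.projectPoints(np.array(P,float).reshape(-1,3),f['rvec'],f['tvec'],f['mtx'],None)[0][:,0]
def crop(n,x0,y0,w,h,k,out):
    im=load(n)['img'][y0:y0+h,x0:x0+w,::-1]
    cv2.imwrite(f'pics/{out}.png',cv2.resize(im,None,fx=k,fy=k,interpolation=cv2.INTER_CUBIC))
def snap(env,n,out):
    f=env.grab_frame(n); cv2.imwrite(f'pics/{out}.png',f['img'][:,:,::-1]); pickle.dump(f,open(f'pics/{out}.pkl','wb')); return f
E
python3 - <<'E'
from h import *
crop('top0',80,250,180,130,4,'a1'); crop('top0',310,265,180,110,4,'a2'); crop('side0',100,190,150,120,5,'a3');crop('side0',240,290,200,150,4,'a4')
E
```

```text
(no output)
```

View pics/a1.png

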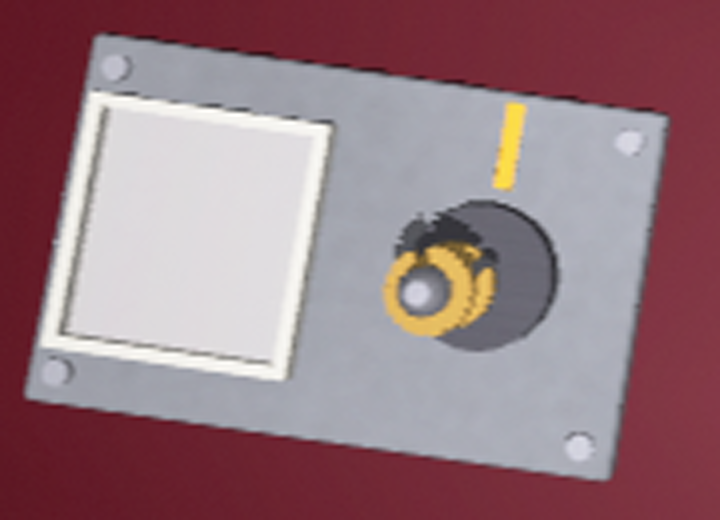

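View pics/a2.png

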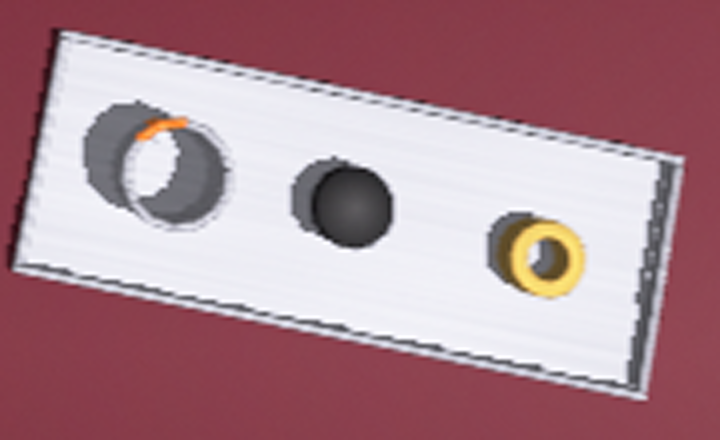

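View pics/a3.png

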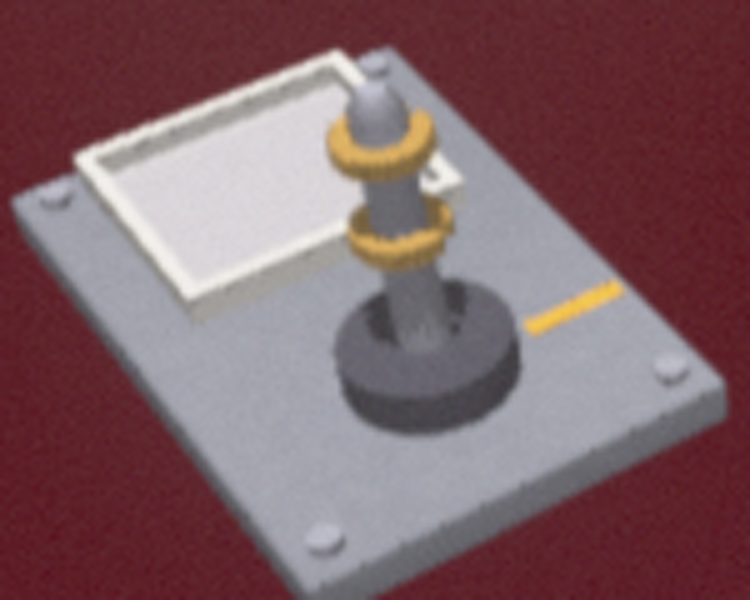

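View pics/a4.png

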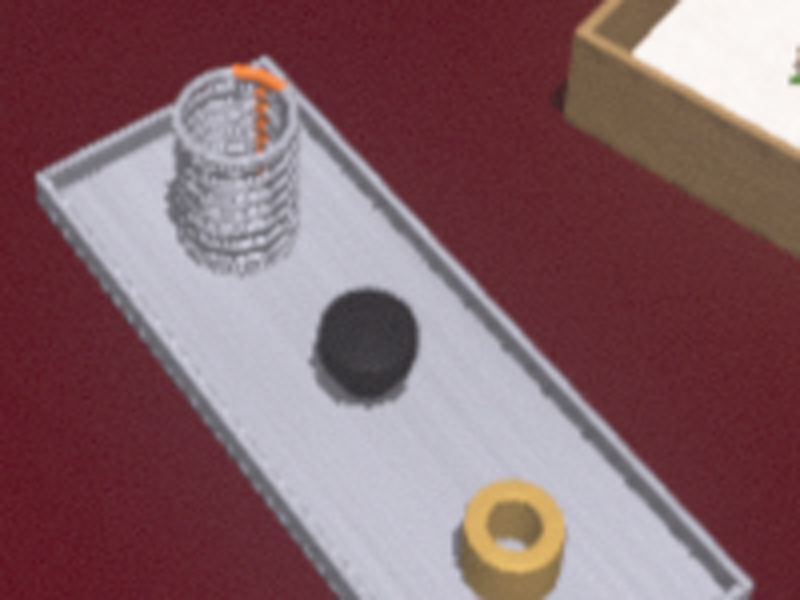

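Run:
```python
from h import *
f=load('top0');s=load('side0')
c=lambda x,y:(80+x/4-.375,250+y/4-.375)
d=lambda x,y:(310+x/4-.375,265+y/4-.375)
a=np.array
print('corners plate',[un(f,c(*p),.02).round(4).tolist() for p in((98,36),(668,115),(610,480),(27,398))])
y1=un(f,c(516,103),.02);y2=un(f,c(503,188),.02);print('yl',y1,y2,np.arctan2(*(y1-y2)[[1,0]]))
print('tip',un(f,c(417,291),.154)); print('collar',un(f,c(428,291),.135)); print('slot',un(f,c(408,256),.135))
print('seat edge l/r/t/b', un(f,c(558,275),.04),un(f,c(480,350),.04),un(f,c(482,200),.04))
print('tray corners',[un(f,d(*p),.018).round(4).tolist() for p in((60,30),(683,157),(645,397),(14,268))])
print('spring top',un(f,d(177,175),.074),'stripe',un(f,d(163,128),.074),'cap',un(f,d(352,207),.037),'bush',un(f,d(547,258),.032))
q=lambda x,y,x0,y0,k:(x0+x/k-.4,y0+y/k-.4)
print('side tip',un(s,q(375,92,100,190,5),.154),'spring',un(s,q(237,117,240,290,4),.074))
print('side collar',un(s,q(382,140,100,190,5),.135),'seat',un(s,q(428,350,100,190,5),.04))
```

```text
corners plate [[0.6126, 0.2992, 0.02], [0.5796, 0.0337, 0.02], [0.4131, 0.0551, 0.02], [0.4473, 0.3208, 0.02]]
yl [0.58419893 0.10451951 0.02      ] [0.54481139 0.10898741 0.02      ] -0.1129516063762239
tip [0.50585835 0.11413733 0.154     ]
collar [0.50468836 0.11431635 0.135     ]
slot [0.51855496 0.12296558 0.135     ]
seat edge l/r/t/b [0.506379   0.07869773 0.04      ] [0.47270583 0.11237855 0.04      ] [0.53955605 0.11421748 0.04      ]
tray corners [[0.5933, -0.112, 0.018], [0.5377, -0.4065, 0.018], [0.427, -0.3859, 0.018], [0.4829, -0.092, 0.018]]
spring top [ 0.52828986 -0.16218196  0.074     ] stripe [ 0.54870304 -0.15590056  0.074     ] cap [ 0.51352815 -0.24617271  0.037     ] bush [ 0.49112348 -0.33720747  0.032     ]
side tip [0.50638472 0.11193906 0.154     ] spring [ 0.52882727 -0.16397035  0.074     ]
side collar [0.50452358 0.11076188 0.135     ] seat [0.50291286 0.10751552 0.04      ]
```

Run:
```python
from h import *
from rig import env
s=env.state(); f=load('wrist0'); R=cv2.Rodrigues(f['rvec'])[0]; c=-R.T@np.ravel(f['tvec'])
T=s['ee_rot']; print('cam pos tool',T.T@(c-s['ee_pos'])); print('cam axes in tool (cols)\n',(T.T@R.T).round(3))
```

```text
cam pos tool [ 0.07882207 -0.00074572 -0.14198161]
cam axes in tool (cols)
 [[ 0.    -0.951 -0.31 ]
 [ 1.     0.    -0.   ]
 [ 0.    -0.31   0.951]]
```

```bash
cat >> h.py <<'E'
def rows(s,tgt,hand,n=None):
    """translation-only rows, in tool axes as it stands"""
    d=s['ee_rot'].T@(np.array(tgt)-s['ee_pos']); n=n or int(np.ceil(np.abs(d).max()/.03)); 
    print('d(mm)',(d*1000).round(1),'n',n,'row',hand,(d/.03/n).round(3))
def yaw(s): return np.arctan2(s['ee_rot'][1,0],s['ee_rot'][0,0])
E
python3 - <<'E'
from h import *
from rig import env
s=env.state(); rows(s,[.605,.1,.2305],-1); print((-.126-yaw(s)+0)/-.12, yaw(s))
E
```

```text
d(mm) [-5.56e+02 -2.66e+02  5.00e-01] n 19 row -1 [-0.975 -0.467  0.001]
24.96474807364976 2.869769768837971
```

Call:
{"method": "send_rows", "body": {
  "targets": "-1 -0.5 -0.24 0 0 0 0;-1 -0.975 -0.467 0 0 0 0;-1 -0.975 -0.467 0 0 0 0;-1 -0.975 -0.467 0 0 0 0;-1 -0.975 -0.467 0 0 0 0;-1 -0.975 -0.467 0 0 0 0;-1 -0.975 -0.467 0 0 0 0;-1 -0.975 -0.467 0 0 0 0;-1 -0.975 -0.467 0 0 0 0;-1 -0.975 -0.467 0 0 0 0;-1 -0.975 -0.467 0 0 0 0;-1 -0.975 -0.467 0 0 0 0;-1 -0.975 -0.467 0 0 0 0;-1 -0.975 -0.467 0 0 0 0;-1 -0.975 -0.467 0 0 0 0;-1 -0.975 -0.467 0 0 0 0;-1 -0.975 -0.467 0 0 0 0;-1 -0.975 -0.467 0 0 0 0;-1 -0.975 -0.467 0 0 0 0;-1 -0.475 -0.227 0 0 0 0"
}}

```text
clock: 1.82
ee_pos: [0.6065, 0.0973, 0.2302]
ee_rot: [[-0.963, 0.271, -0.001], [0.271, 0.963, -0.001], [0.001, -0.001, -1.0]]
ft_force: [-1.2, 0.5, -0.1]
finger_gap: 0.0854
```

Call:
{"method": "send_rows", "body": {
  "targets": "-1 0 0 0.1 0 0 0.5;-1 0 0 0.1 0 0 1;-1 0 0 0.1 0 0 1;-1 0 0 0.1 0 0 1;-1 0 0 0.1 0 0 1;-1 0 0 0.1 0 0 1;-1 0 0 0.1 0 0 1;-1 0 0 0.1 0 0 1;-1 0 0 0.1 0 0 1;-1 0 0 0.1 0 0 1;-1 0 0 0.1 0 0 1;-1 0 0 0.1 0 0 1;-1 0 0 0.1 0 0 1;-1 0 0 0.1 0 0 1;-1 0 0 0.1 0 0 1;-1 0 0 0.1 0 0 1;-1 0 0 0.1 0 0 1;-1 0 0 0.1 0 0 1;-1 0 0 0.1 0 0 1;-1 0 0 0.1 0 0 1"
}}

```text
clock: 3.48
ee_pos: [0.6046, 0.1001, 0.1707]
ee_rot: [[0.866, 0.5, -0.001], [0.5, -0.866, 0.0], [-0.001, -0.0, -1.0]]
ft_force: [1.0, -0.5, 0.0]
finger_gap: 0.0851
```

Call:
{"method": "send_rows", "body": {
  "targets": "-1 0 0 0 0 0 1;-1 0 0 0 0 0 1;-1 0 0 0 0 0 1;-1 0 0 0 0 0 1;-1 0 0 0 0 0 1;-1 0 0 0 0 0 0.5;-1 0 0 0 0 0 0;-1 0 0 0 0 0 0"
}}

```text
clock: 4.15
ee_pos: [0.6047, 0.1001, 0.1709]
ee_rot: [[0.992, -0.128, -0.001], [-0.128, -0.992, 0.0], [-0.001, 0.0, -1.0]]
ft_force: [-0.1, 0.5, -0.8]
finger_gap: 0.0855
```

Run:
```python
from h import *
from rig import env
s=env.state(); print(s['clock'],s['ee_pos'],s['ee_rot'],yaw(s),s['qpos'])
snap(env,'wrist','w1'); crop('w1',230,240,180,180,4,'w1c')
```

```text
4.15 [0.60469575 0.100147   0.17093762] [[ 9.91815699e-01 -1.27676366e-01 -6.04609296e-04]
 [-1.27676354e-01 -9.91815883e-01  5.94985981e-05]
 [-6.07257667e-04  1.81826666e-05 -9.99999815e-01]] -0.128025827541164 [1.03831136e-01 3.24456082e-01 1.21289823e+00 1.21913307e-04
 1.60483353e+00 1.80265740e+00]
```

View pics/w1.png

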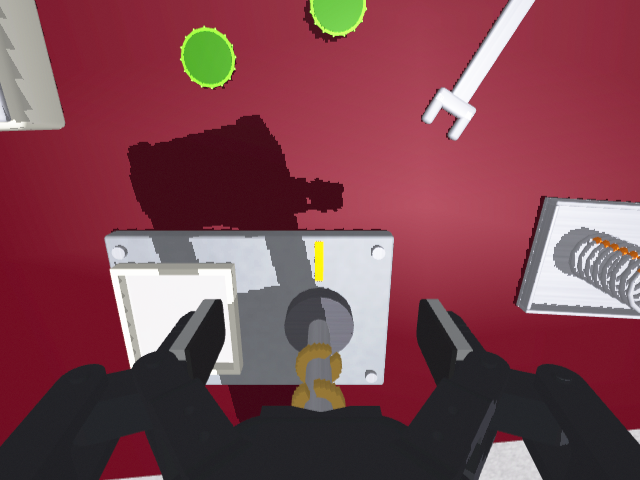

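Run:
```python
from h import *
crop('w1',270,320,100,90,7,'w1c')
```

```text
(no output)
```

View pics/w1c.png

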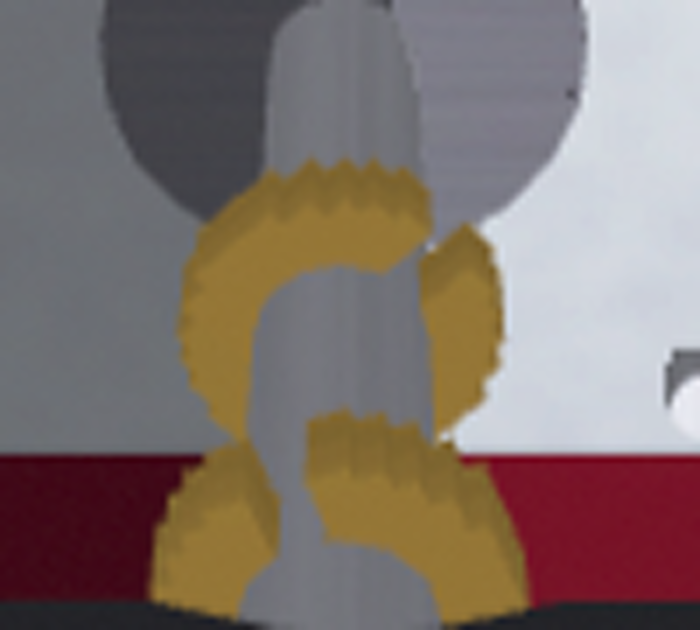

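```bash
cat > ov.py <<'E'
from h import *
import sys
def ov(n,x0,y0,w,h,k,ax,ay,lo,up,out):
    f=load(n); im=cv2.resize(f['img'][y0:y0+h,x0:x0+w,::-1],None,fx=k,fy=k,interpolation=cv2.INTER_CUBIC)
    def pl(P,c,cl=True):
        p=(pr(f,P)-[x0,y0]+.5)*k; cv2.polylines(im,[np.int32(p*8)],cl,c,1,cv2.LINE_AA,3)
    t=np.linspace(0,2*np.pi,90); A=np.array([ax,ay])
    for z,r,c in((.095,.0185,(255,0,0)),(.087,.0185,(255,0,255)),(.135,.0185,(0,255,0)),(.127,.0185,(0,255,255)),(.04,.033,(0,0,255)),(.135,.01,(0,255,0)),(.095,.01,(255,0,0))):
        pl([[ax+r*np.cos(a),ay+r*np.sin(a),z] for a in t],c)
    for a,zz in((lo,(.095,.087)),(up,(.135,.127))):
        u=np.array([np.cos(a),np.sin(a)]);v=np.array([-u[1],u[0]])
        for z in zz:
            for sg in(-.003,.003):
                pl([[*(A+u*np.sqrt(.01**2-sg**2)+v*sg),z],[*(A+u*np.sqrt(.0185**2-sg**2)+v*sg),z]],(255,255,255) if z==zz[0] else (0,0,0),False)
    cv2.imwrite(f'pics/{out}.png',im)
E
python3 -c "
from ov import *
ov('w1',270,320,100,90,7,.506,.113,-.126-.6,-.126+.6,'o1')"
```

```text
(no output)
```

View pics/o1.png

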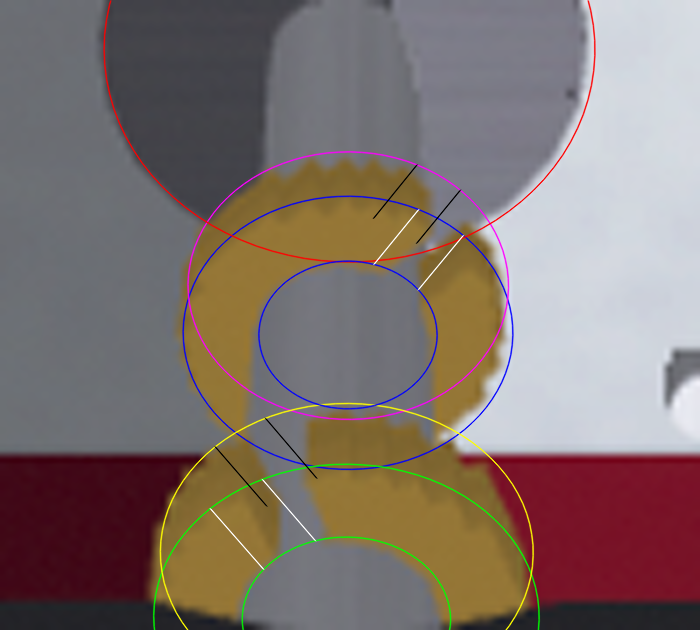

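```bash
python3 -c "
from ov import *
ov('w1',270,320,100,90,7,.5055,.1138,-.126-.72,-.126+.40,'o2')
ov('top0',150,290,70,60,10,.506,.1138,-.126-.72,-.126+.40,'o3')"
```

```text
(no output)
```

View pics/o2.png

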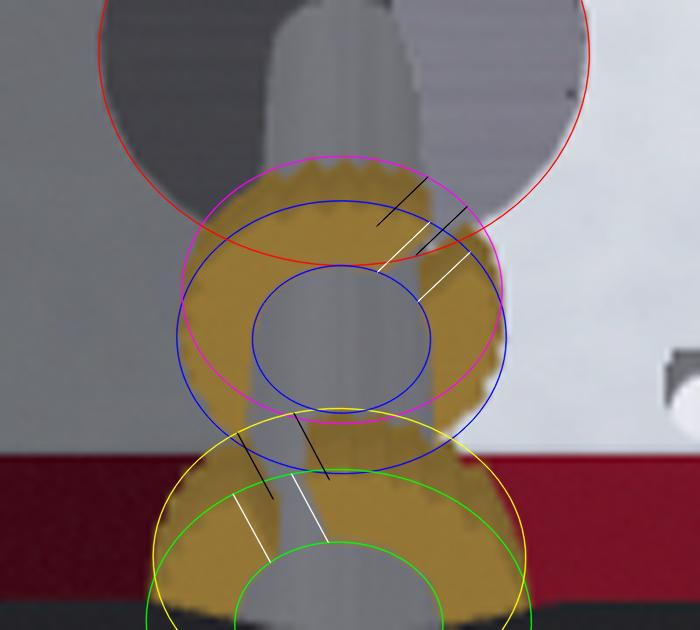

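View pics/o3.png

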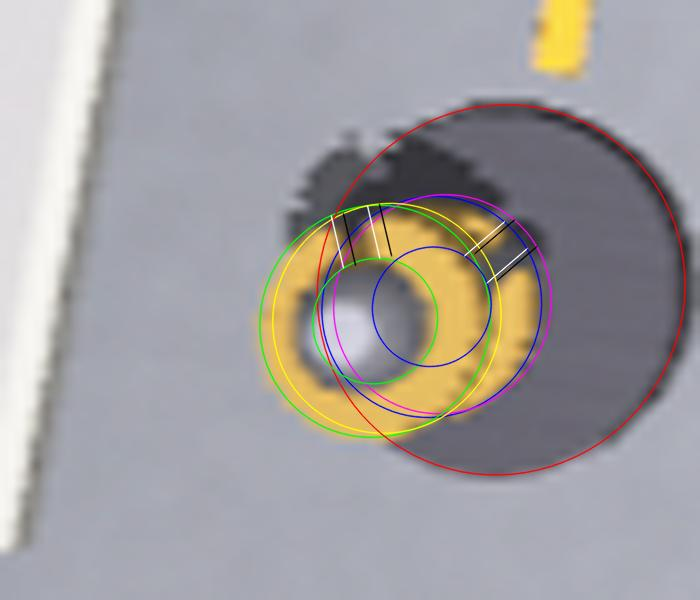

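```bash
python3 -c "
from ov import *
ov('w1',270,320,100,90,7,.5052,.1136,-.126-.82,-.126+.27,'o2')
ov('top0',150,290,70,60,10,.5053,.1143,-.126-.82,-.126+.27,'o3')"
```

```text
(no output)
```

View pics/o2.png

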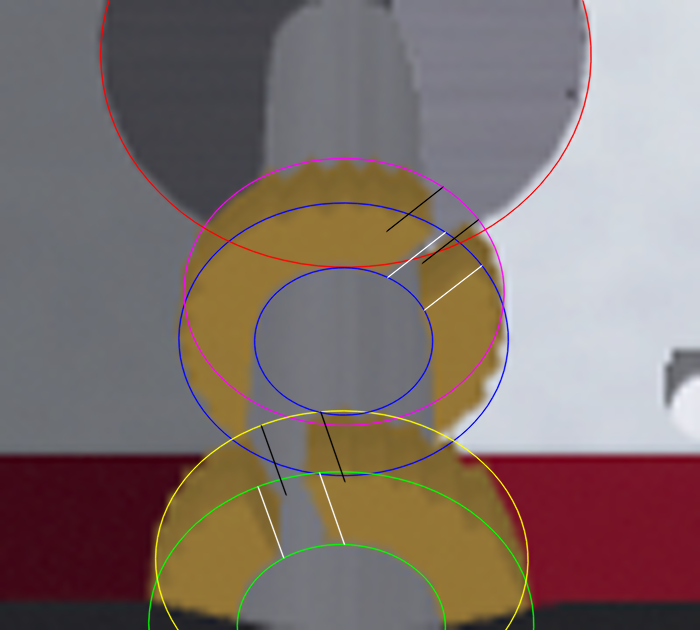

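View pics/o3.png

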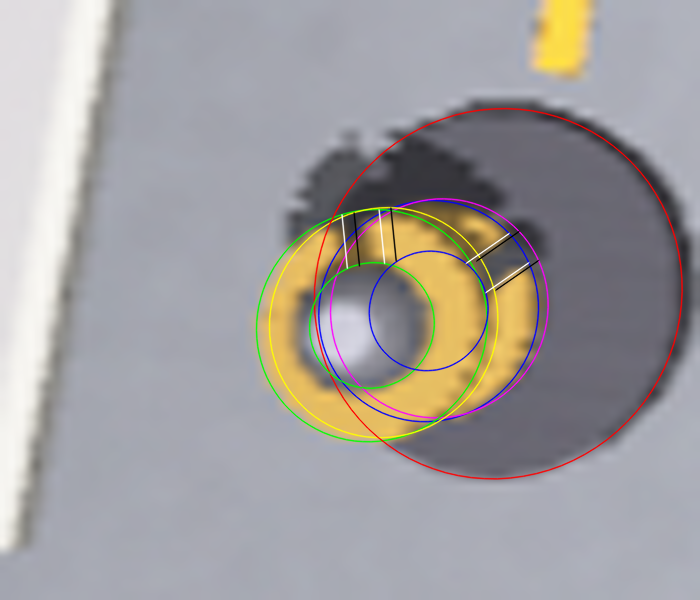

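Run:
```python
from h import *
from rig import env
s=env.state(); rows(s,[.5285,-.163,.15],-1); print((1.38-yaw(s))/-.12)
```

```text
d(mm) [-42.  270.7  21. ] n 10 row -1 [-0.14   0.902  0.07 ]
-12.566707802933342
```

Call:
{"method": "send_rows", "body": {
  "targets": "-1 -0.07 0.451 0.035 0 0 0;-1 -0.14 0.902 0.07 0 0 0;-1 -0.14 0.902 0.07 0 0 0;-1 -0.14 0.902 0.07 0 0 0;-1 -0.14 0.902 0.07 0 0 0;-1 -0.14 0.902 0.07 0 0 0;-1 -0.14 0.902 0.07 0 0 0;-1 -0.14 0.902 0.07 0 0 0;-1 -0.14 0.902 0.07 0 0 0;-1 -0.14 0.902 0.07 0 0 0;-1 -0.07 0.451 0.035 0 0 0"
}}

```text
clock: 5.12
ee_pos: [0.5265, -0.1658, 0.1499]
ee_rot: [[0.991, -0.131, -0.001], [-0.131, -0.991, -0.001], [-0.001, 0.001, -1.0]]
ft_force: [0.0, 0.5, 0.2]
finger_gap: 0.0856
```

Call:
{"method": "send_rows", "body": {
  "targets": "-1 0 0 0 0 0 -0.57;-1 0 0 0 0 0 -1;-1 0 0 0 0 0 -1;-1 0 0 0 0 0 -1;-1 0 0 0 0 0 -1;-1 0 0 0 0 0 -1;-1 0 0 0 0 0 -1;-1 0 0 0 0 0 -1;-1 0 0 0 0 0 -1;-1 0 0 0 0 0 -1;-1 0 0 0 0 0 -1;-1 0 0 0 0 0 -1;-1 0 0 0 0 0 -1;-1 0 0 0 0 0 0;-1 0 0 0 0 0 0"
}}

```text
clock: 6.37
ee_pos: [0.5279, -0.1628, 0.1503]
ee_rot: [[0.194, 0.981, 0.0], [0.981, -0.194, 0.0], [0.0, 0.0, -1.0]]
ft_force: [1.0, 0.5, 0.7]
finger_gap: 0.0855
```

Run:
```python
from h import *
from rig import env
s=env.state(); print(s['clock'],s['ee_pos'],yaw(s),s['qpos'])
snap(env,'wrist','w2'); snap(env,'top','t2')
crop('w2',220,230,200,140,4,'w2c')
```

```text
6.3667 [ 0.52787608 -0.16276166  0.15028378] 1.3750781913460586 [-3.66009845e-01  1.68063995e-01  1.43802857e+00  1.50161588e-04
  1.53550514e+00 -1.70297006e-01]
```

View pics/w2.png

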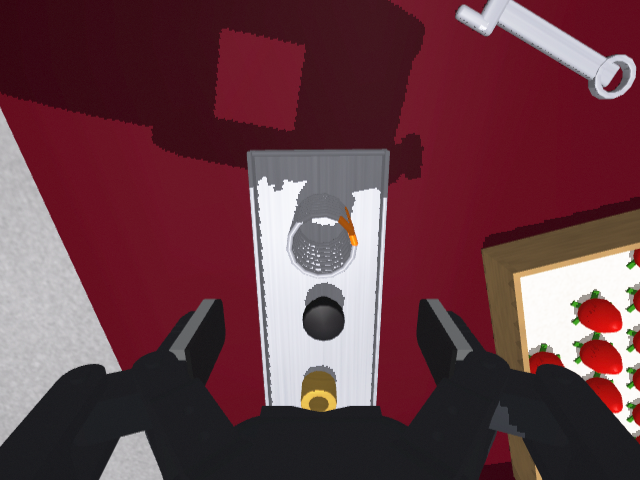

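View pics/w2c.png

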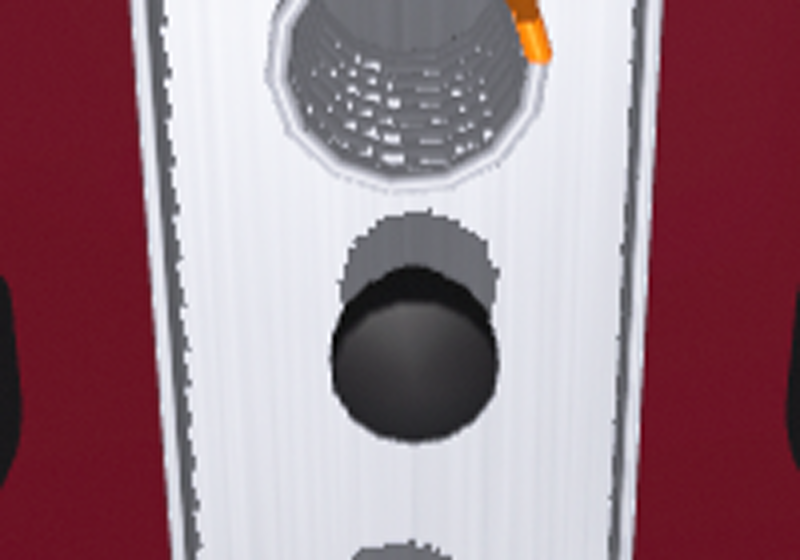

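```bash
cat > ov2.py <<'E'
from h import *
def ov2(n,x0,y0,w,h,k,ax,ay,zb,tail,out,L=.07):
    f=load(n); im=cv2.resize(f['img'][y0:y0+h,x0:x0+w,::-1],None,fx=k,fy=k,interpolation=cv2.INTER_CUBIC)
    def pl(P,c,cl=True):
        p=(pr(f,P)-[x0,y0]+.5)*k; cv2.polylines(im,[np.int32(p*8)],cl,c,1,cv2.LINE_AA,3)
    t=np.linspace(0,2*np.pi,90); u=np.array([np.cos(tail),np.sin(tail)]);v=np.array([-u[1],u[0]]);A=np.array([ax,ay])
    for z,r,c in((zb+L,.025,(255,0,0)),(zb+L,.021,(255,0,0)),(zb,.025,(0,255,0))):
        pl([[ax+r*np.cos(a),ay+r*np.sin(a),z] for a in t],c)
    for sg in(-.0022,.0022): pl([[*(A+u*.0135+v*sg),zb+.004],[*(A+u*.021+v*sg),zb+.004]],(0,0,255),False)
    pl([[*(A+u*.025),zb],[*(A+u*.025),zb+L]],(255,255,0),False)
    cv2.imwrite(f'pics/{out}.png',im)
E
python3 -c "
from ov2 import *
ov2('w2',270,175,100,110,6,.5285,-.163,.004,.3,'o4')
ov2('top0',320,275,70,60,10,.5285,-.163,.004,.3,'o5')"
```

```text
(no output)
```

View pics/o4.png

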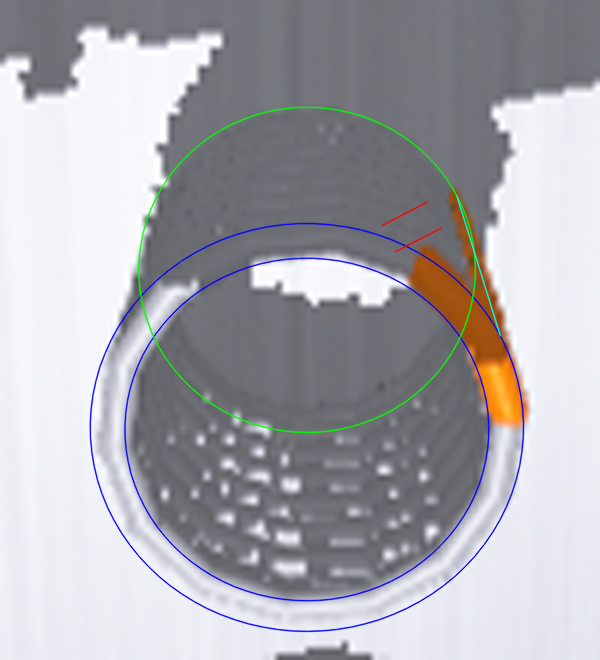

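View pics/o5.png

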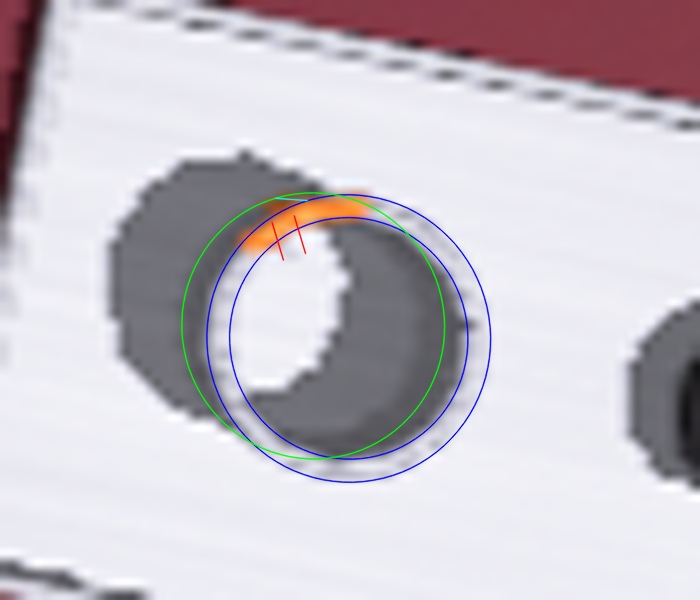

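Run:
```python
from h import *
from rig import env
s=env.state(); rows(s,[.529,-.163,.040],-1,6)
```

```text
d(mm) [-1.000e-01  1.100e+00  1.103e+02] n 6 row -1 [-0.     0.006  0.613]
```

Call:
{"method": "send_rows", "body": {
  "targets": "-1 0 0.037 0.4 0 0 0;-1 0 0 0.8 0 0 0;-1 0 0 0.8 0 0 0;-1 0 0 0.8 0 0 0;-1 0 0 0.5 0 0 0;-1 0 0 0.3 0 0 0;-1 0 0 0.077 0 0 0;-1 0 0 0 0 0 0;-0.2 0 0 0 0 0 0;0 0 0 0 0 0 0;0.2 0 0 0 0 0 0;0.4 0 0 0 0 0 0;0.6 0 0 0 0 0 0;1 0 0 0 0 0 0;1 0 0 0 0 0 0;1 0 0 0 0 0 0;1 0 0 0 0 0 0;1 0 0 0 0 0 0"
}}

```text
clock: 7.97
ee_pos: [0.53, -0.1632, 0.0414]
ee_rot: [[0.191, 0.982, 0.002], [0.982, -0.191, -0.001], [-0.0, 0.003, -1.0]]
ft_force: [-0.1, 0.4, 6.0]
finger_gap: 0.0492
```

Run:
```python
from h import *
from rig import env
s=env.state(); print(s['clock'],s['ee_pos'],yaw(s),s['ft_force'],s['wrist_torque'],s['finger_gap'])
snap(env,'side','s3'); crop('s3',220,230,200,150,4,'s3c')
```

```text
7.9667 [ 0.52996903 -0.16321946  0.041401  ] 1.3781693094883694 [-0.08844764  0.39687798  5.99957189] [ 0.06016357  0.21456487 -0.01231676] 0.049150605566405166
```

View pics/s3c.png

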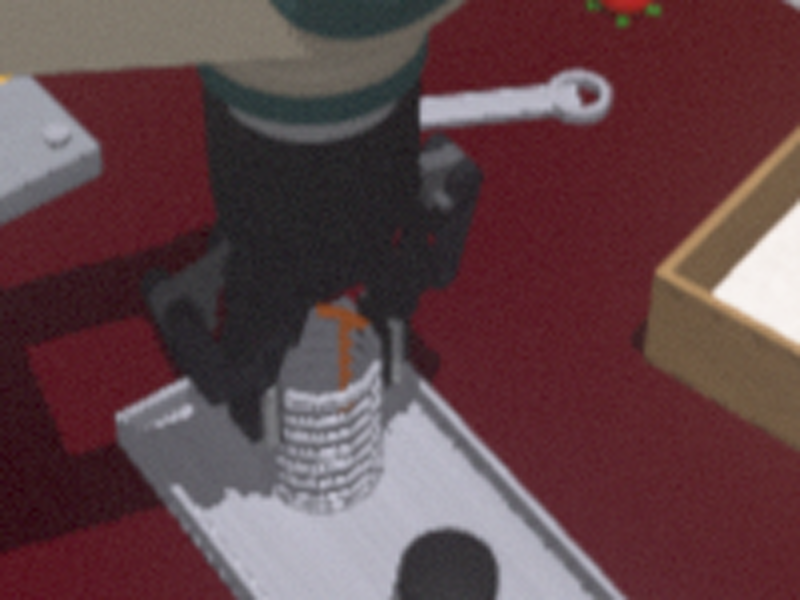

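Call:
{"method": "send_rows", "body": {
  "targets": "1 0 0 -0.2 0 0 0;1 0 0 -0.5 0 0 0;1 0 0 -0.9 0 0 0;1 0 0 -0.9 0 0 0;1 0 0 -0.9 0 0 0;1 0 0 -0.9 0 0 0;1 0 0 -0.9 0 0 0;1 0 0 -0.4 0 0 0;1 0 0 0 0 0 0;1 0 0 0 0 0 0"
}}

```text
clock: 8.85
ee_pos: [0.529, -0.1628, 0.2071]
ee_rot: [[0.191, 0.982, -0.001], [0.982, -0.191, 0.0], [0.0, -0.001, -1.0]]
ft_force: [-1.0, 0.7, -2.4]
finger_gap: 0.0488
```

Run:
```python
from h import *
from rig import env
s=env.state(); print(s['clock'],s['ee_pos'],yaw(s),s['ft_force'],s['wrist_torque'],s['finger_gap'])
rows(s,[.5055,.1138,.210],1)
snap(env,'side','s4'); snap(env,'wrist','w4');crop('s4',220,150,200,150,4,'s4c'); crop('w4',220,250,200,150,4,'w4c')
```

```text
8.85 [ 0.52895626 -0.16284547  0.20711882] 1.3782279813115683 [-0.96443791  0.73295262 -2.44416108] [-0.024575   -0.00914022  0.00982005] 0.048798675450957854
d(mm) [267.  -76.   -2.8] n 9 row 1 [ 0.989 -0.281 -0.01 ]
```

View pics/s4c.png

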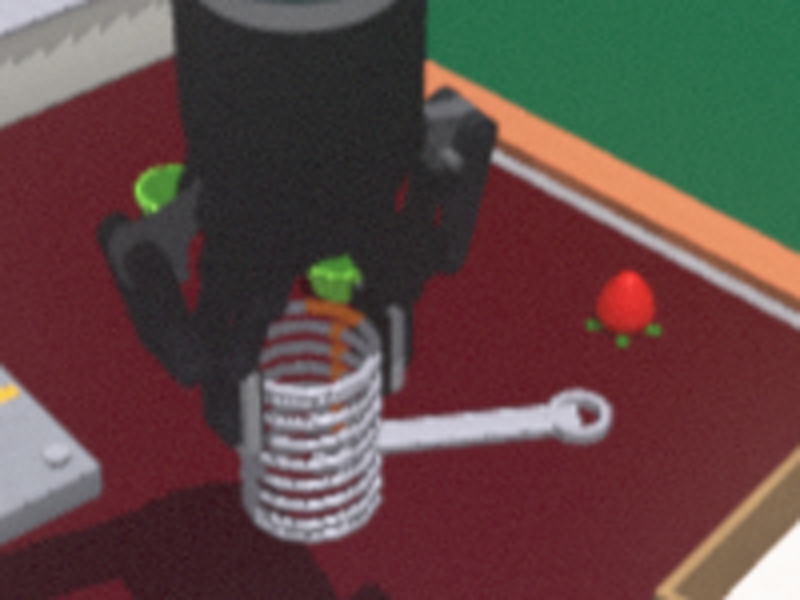

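View pics/w4c.png

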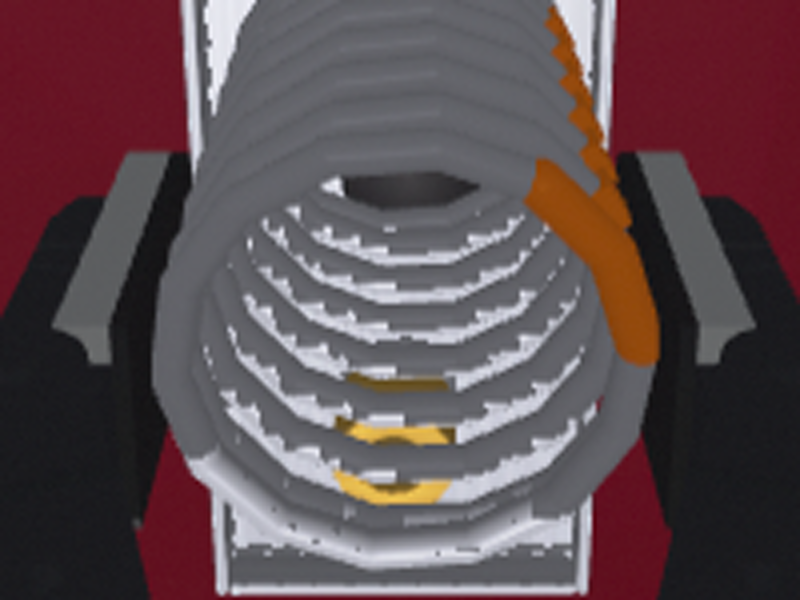

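```bash
python3 -c "
from ov2 import *
ov2('w4',220,230,200,170,4,.529,-.163,.1697,.31,'o6')
ov2('s4',250,200,90,100,6,.529,-.163,.1697,.31,'o7')"
```

```text
(no output)
```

View pics/o6.png

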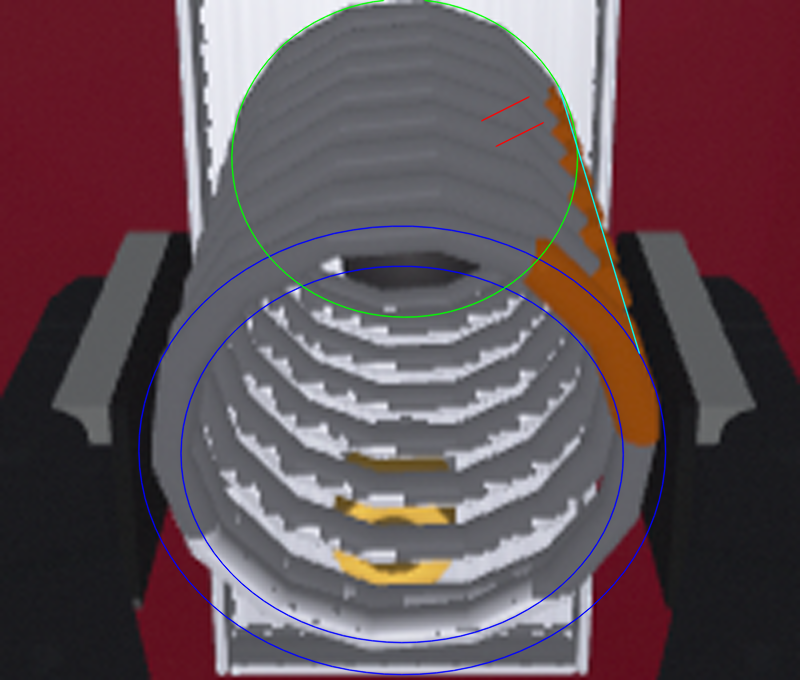

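View pics/o7.png

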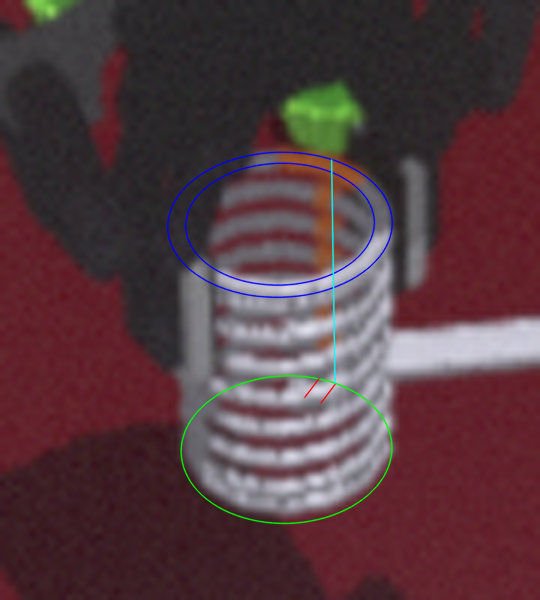

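Call:
{"method": "send_rows", "body": {
  "targets": "1 0.2 -0.06 -0.1 0 0 0.54;1 0.6 -0.12 0 0 0 0;1 0.95 -0.21 0 0 0 0;1 0.95 -0.21 0 0 0 0;1 0.95 -0.21 0 0 0 0;1 0.95 -0.21 0 0 0 0;1 0.95 -0.21 0 0 0 0;1 0.95 -0.21 0 0 0 0;1 0.95 -0.21 0 0 0 0;1 0.95 -0.21 0 0 0 0;1 0.7 -0.15 0 0 0 0;1 0.3 -0.06 0 0 0 0;1 0 0 0 0 0 0;1 0 0 0 0 0 0"
}}

```text
clock: 10.12
ee_pos: [0.5401, 0.1251, 0.2096]
ee_rot: [[0.254, 0.967, -0.002], [0.967, -0.254, -0.001], [-0.001, -0.002, -1.0]]
ft_force: [-0.5, -0.3, -1.0]
finger_gap: 0.0493
```

Run:
```python
from h import *
from rig import env
s=env.state(); print(s['clock'],s['ee_pos'],yaw(s),s['ft_force'],s['wrist_torque'],s['finger_gap'])
rows(s,[.5055,.1138,.207],1)
```

```text
10.1167 [0.54006967 0.12509884 0.20961207] 1.3138150143201803 [-0.50564917 -0.34045982 -1.04576487] [ 0.00112422 -0.02341466  0.00330058] 0.049263351927397975
d(mm) [-19.7 -30.6   2.7] n 2 row 1 [-0.329 -0.509  0.045]
```

Call:
{"method": "send_rows", "body": {
  "targets": "1 -0.15 -0.25 0 0 0 0;1 -0.2 -0.35 0 0 0 0;1 -0.2 -0.27 0 0 0 0;1 -0.107 -0.15 0 0 0 0;1 0 0 0 0 0 0;1 0 0 0 0 0 0"
}}

```text
clock: 10.62
ee_pos: [0.506, 0.1135, 0.211]
ee_rot: [[0.256, 0.967, 0.0], [0.967, -0.256, 0.0], [0.0, 0.0, -1.0]]
ft_force: [0.5, 0.5, -1.8]
finger_gap: 0.049
```

Run:
```python
from h import *
from rig import env
s=env.state(); print(s['clock'],s['ee_pos'],yaw(s),s['ft_force'],s['wrist_torque'],s['finger_gap'])
rows(s,[.5055,.1138,.207],1)
snap(env,'side','s5'); crop('s5',110,140,130,110,6,'s5c');snap(env,'wrist','w5'); crop('w5',220,230,200,150,4,'w5c')
```

```text
10.6167 [0.50602176 0.11346679 0.21100413] 1.3120851731235221 [ 0.54649288  0.46719699 -1.78478621] [ 0.01038733  0.00577436 -0.00290987] 0.049009370203055326
d(mm) [ 0.2 -0.6  4. ] n 1 row 1 [ 0.006 -0.02   0.133]
```

View pics/s5c.png

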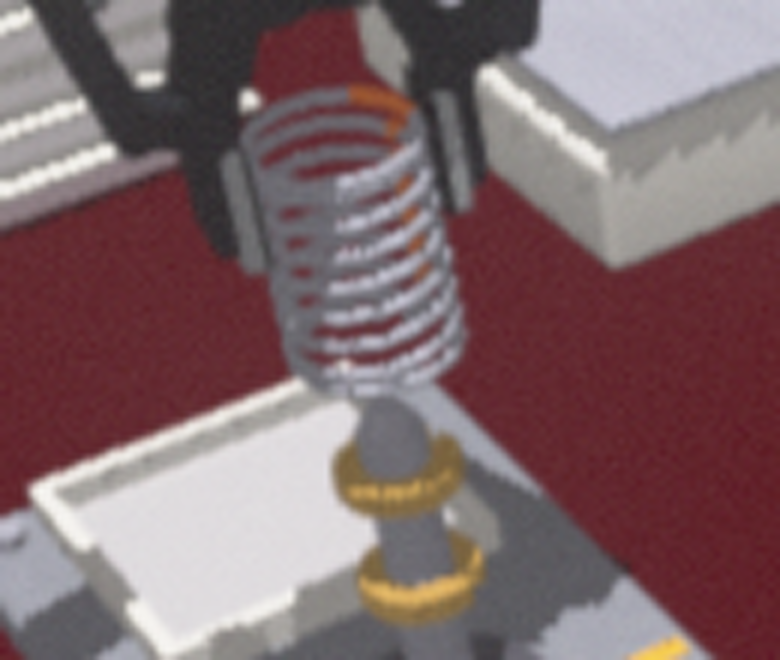

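View pics/w5c.png

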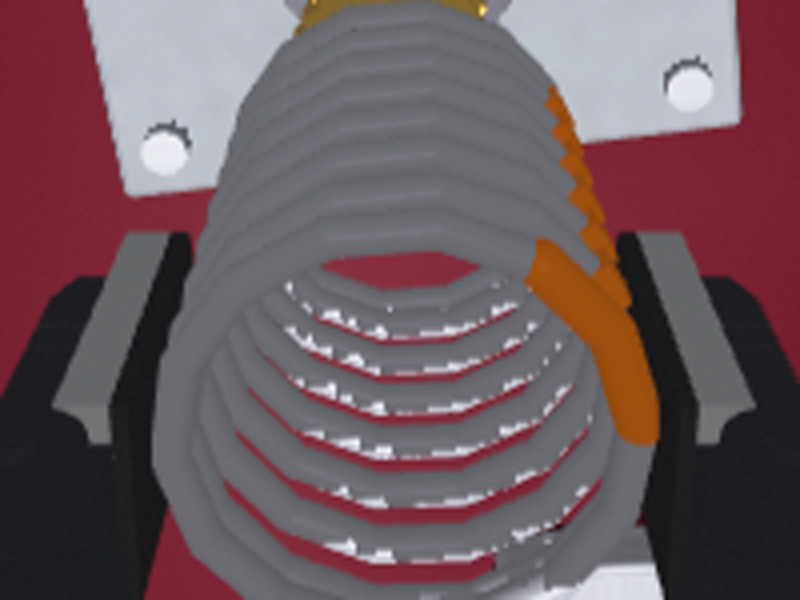

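Call:
{"method": "send_rows", "body": {
  "targets": "1 0 -0.02 0.2 0 0 0;1 0 0 0.4 0 0 0;1 0 0 0.3 0 0 0;1 0 0 0.15 0 0 0;1 0 0 0.05 0 0 0;1 0 0 0 0 0 0"
}}

```text
clock: 11.22
ee_pos: [0.505, 0.1144, 0.1771]
ee_rot: [[0.254, 0.967, -0.001], [0.967, -0.254, -0.0], [-0.001, -0.001, -1.0]]
ft_force: [0.4, 0.4, -1.8]
finger_gap: 0.049
```

Call:
{"method": "send_rows", "body": {
  "targets": "1 0 0 0.05 0 0 0;1 0 0 0.05 0 0 0;1 0 0 0.05 0 0 0;1 0 0 0.05 0 0 0;1 0 0 0 0 0 0"
}}

```text
clock: 11.63
ee_pos: [0.5052, 0.1144, 0.1717]
ee_rot: [[0.255, 0.967, -0.0], [0.967, -0.255, 0.0], [-0.0, -0.0, -1.0]]
ft_force: [-1.2, 0.3, -2.2]
finger_gap: 0.0493
```

Run:
```python
from h import *
from rig import env
s=env.state(); print(s['clock'],s['ee_pos'],yaw(s),s['ft_force'],s['wrist_torque'],s['finger_gap'])
```

```text
11.6333 [0.505202   0.11439947 0.17174645] 1.3133630089938548 [-1.21843415  0.32365396 -2.24592539] [-0.0252247  -0.00441427 -0.00130806] 0.04929184303394392
```

Call:
{"method": "send_rows", "body": {
  "targets": "1 0 0 0.04 0 0 0;1 0 0 0.04 0 0 0;1 0 0 0 0 0 0"
}}

```text
clock: 11.88
ee_pos: [0.5052, 0.1144, 0.1694]
ee_rot: [[0.255, 0.967, -0.0], [0.967, -0.255, -0.0], [-0.0, -0.0, -1.0]]
ft_force: [1.5, 0.6, -1.5]
finger_gap: 0.049
```

Call:
{"method": "send_rows", "body": {
  "targets": "1 0 0 0.04 0 0 0;1 0 0 0.04 0 0 0;1 0 0 0 0 0 0"
}}

```text
clock: 12.13
ee_pos: [0.5052, 0.1144, 0.1669]
ee_rot: [[0.255, 0.967, -0.0], [0.967, -0.255, -0.0], [-0.0, -0.0, -1.0]]
ft_force: [0.9, -0.4, -2.0]
finger_gap: 0.0491
```

Call:
{"method": "send_rows", "body": {
  "targets": "1 0 0 0.04 0 0 0;1 0 0 0.04 0 0 0;1 0 0 0.04 0 0 0;1 0 0 0 0 0 0"
}}

```text
clock: 12.47
ee_pos: [0.5052, 0.1144, 0.1632]
ee_rot: [[0.255, 0.967, -0.0], [0.967, -0.255, -0.0], [-0.0, -0.0, -1.0]]
ft_force: [0.0, -0.7, -2.2]
finger_gap: 0.049
```

Call:
{"method": "send_rows", "body": {
  "targets": "1 0 0 0.04 0 0 0;1 0 0 0.04 0 0 0;1 0 0 0.04 0 0 0;1 0 0 0 0 0 0"
}}

```text
clock: 12.8
ee_pos: [0.5051, 0.1145, 0.1596]
ee_rot: [[0.255, 0.967, -0.001], [0.967, -0.255, 0.0], [-0.0, -0.001, -1.0]]
ft_force: [0.7, 0.2, -1.6]
finger_gap: 0.0493
```

Call:
{"method": "send_rows", "body": {
  "targets": "1 0 0 0.04 0 0 0;1 0 0 0.04 0 0 0;1 0 0 0.04 0 0 0;1 0 0 0 0 0 0"
}}

```text
clock: 13.13
ee_pos: [0.5051, 0.1145, 0.156]
ee_rot: [[0.254, 0.967, -0.0], [0.967, -0.254, 0.0], [-0.0, -0.0, -1.0]]
ft_force: [-0.3, -0.1, -1.6]
finger_gap: 0.0492
```

Run:
```python
from h import *
from rig import env
s=env.state(); print(s['clock'],s['ee_pos'],yaw(s),s['ft_force'],s['wrist_torque'],s['finger_gap'])
snap(env,'side','s6'); crop('s6',110,140,130,110,6,'s6c');snap(env,'wrist','w6')
```

```text
13.1333 [0.50512519 0.11448316 0.15603747] 1.3134753451986811 [-0.32064715 -0.11146792 -1.60749444] [-0.01314494 -0.04490895 -0.00927909] 0.0491548622642558
```

View pics/s6c.png

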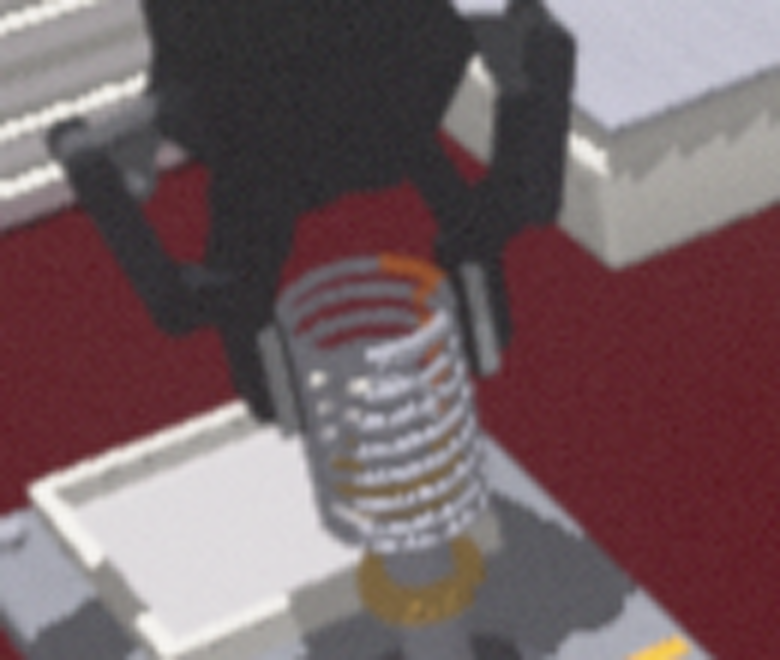

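View pics/w6.png

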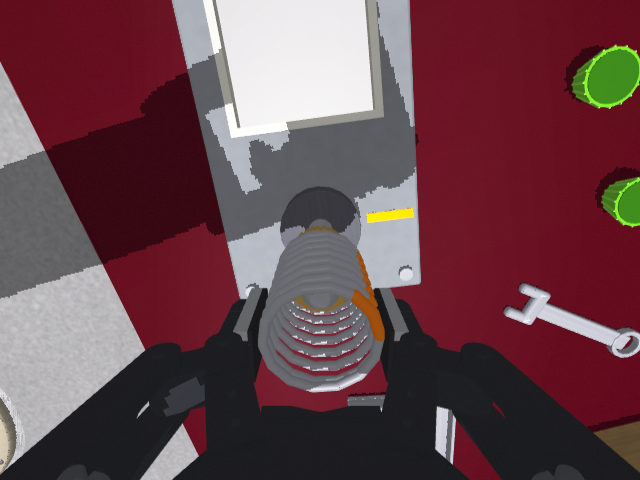

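Call:
{"method": "send_rows", "body": {
  "targets": "1 0 0 0.06 0 0 0;1 0 0 0.08 0 0 0;1 0 0 0.08 0 0 0;1 0 0 0 0 0 0;1 0 0 0 0 0 0.3;1 0 0 0 0 0 0.4;1 0 0 0 0 0 0.4;1 0 0 0 0 0 0"
}}

```text
clock: 13.9
ee_pos: [0.5053, 0.1144, 0.1498]
ee_rot: [[0.381, 0.924, -0.0], [0.924, -0.381, 0.0], [0.0, -0.0, -1.0]]
ft_force: [0.1, -0.5, -1.3]
finger_gap: 0.0494
```

Run:
```python
from h import *
from rig import env
s=env.state(); print(s['clock'],s['ee_pos'],yaw(s),s['ft_force'],s['wrist_torque'],s['finger_gap'])
```

```text
13.9 [0.50525006 0.11444309 0.14975168] 1.1796866788272065 [ 0.09690479 -0.49773273 -1.2914553 ] [-0.02868381  0.01181229 -0.04865741] 0.04941216385021565
```

Call:
{"method": "send_rows", "body": {
  "targets": "1 0 0 0 0 0 0.5;1 0 0 0 0 0 0.8;1 0 0 0 0 0 0.8;1 0 0 0 0 0 0.8;1 0 0 0 0 0 0.8;1 0 0 0 0 0 0.8;1 0 0 0 0 0 0.8;1 0 0 0 0 0 0.8;1 0 0 0 0 0 0.8;1 0 0 0 0 0 0.8;1 0 0 0 0 0 0.5;1 0 0 0 0 0 0.28;1 0 0 0 0 0 0;1 0 0 0 0 0 0"
}}

```text
clock: 15.07
ee_pos: [0.5053, 0.1144, 0.1498]
ee_rot: [[0.986, 0.165, -0.0], [0.165, -0.986, 0.0], [-0.0, -0.0, -1.0]]
ft_force: [0.5, 0.2, -1.6]
finger_gap: 0.0491
```

Run:
```python
from h import *
from rig import env
s=env.state(); print(s['clock'],s['ee_pos'],yaw(s),s['ft_force'],s['wrist_torque'],s['finger_gap'],s['qpos'])
snap(env,'side','s7'); crop('s7',110,140,130,110,6,'s7c');snap(env,'wrist','w7')
```

```text
15.0667 [0.50525176 0.11444796 0.14975572] 0.165922754352301 [ 0.51448185  0.23400544 -1.63253153] [0.04109886 0.03626125 0.00320228] 0.049075111472818796 [1.51430755e-01 7.31262001e-02 1.54223727e+00 7.02596002e-05
 1.52626892e+00 1.55630120e+00]
```

View pics/s7c.png

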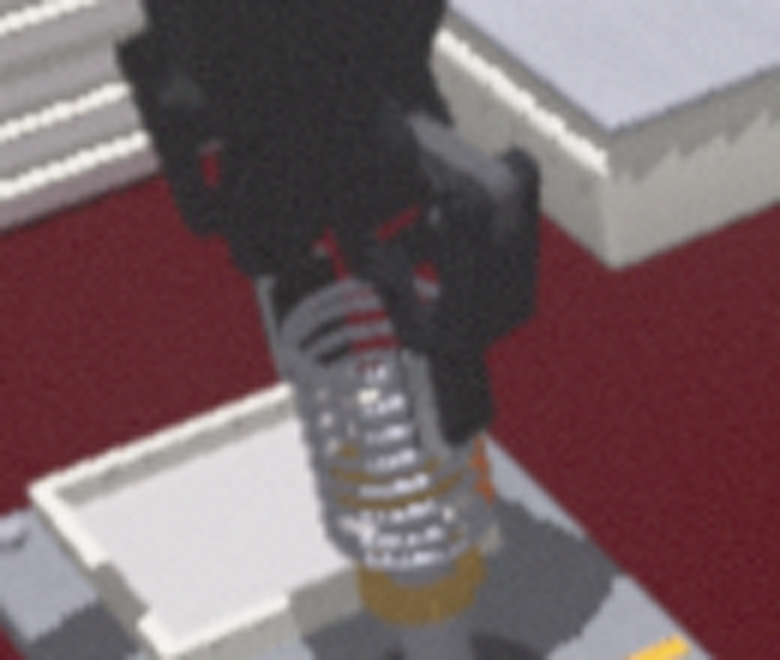

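View pics/w7.png

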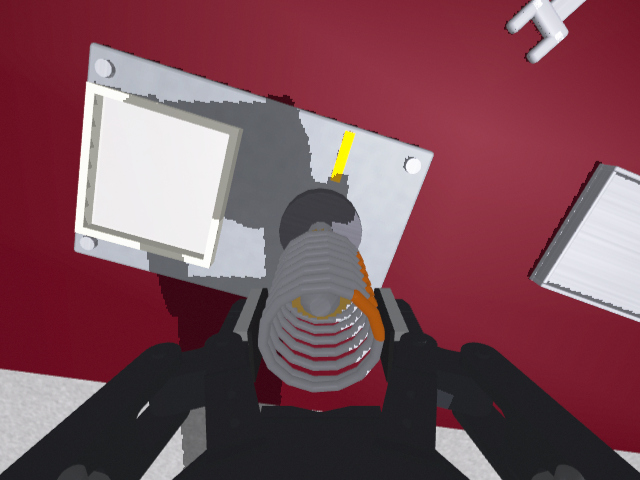

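Call:
{"method": "send_rows", "body": {
  "targets": "1 0 0 0.1 0 0 0;1 0 0 0.15 0 0 0;1 0 0 0.15 0 0 0;1 0 0 0.08 0 0 0;1 0 0 0.02 0 0 0;1 0 0 0 0 0 0"
}}

```text
clock: 15.67
ee_pos: [0.5051, 0.1144, 0.1343]
ee_rot: [[0.987, 0.163, -0.001], [0.163, -0.987, -0.0], [-0.001, -0.0, -1.0]]
ft_force: [-0.3, -0.9, -1.6]
finger_gap: 0.0491
```

Call:
{"method": "send_rows", "body": {
  "targets": "1 0 0 0.03 0 0 0;1 0 0 0.03 0 0 0;1 0 0 0.03 0 0 0;1 0 0 0 0 0 0"
}}

```text
clock: 16.0
ee_pos: [0.5053, 0.1144, 0.1321]
ee_rot: [[0.987, 0.163, 0.0], [0.163, -0.987, 0.0], [0.0, -0.0, -1.0]]
ft_force: [0.3, 0.3, -0.9]
finger_gap: 0.0492
```

Call:
{"method": "send_rows", "body": {
  "targets": "1 0 0 0.03 0 0 0;1 0 0 0.03 0 0 0;1 0 0 0 0 0 0"
}}

```text
clock: 16.25
ee_pos: [0.5056, 0.1145, 0.131]
ee_rot: [[0.987, 0.163, 0.001], [0.163, -0.987, 0.0], [0.001, -0.0, -1.0]]
ft_force: [-0.6, -0.6, 4.1]
finger_gap: 0.0488
```

Call:
{"method": "send_rows", "body": {
  "targets": "1 0 0 0.02 0 0 0.2;1 0 0 0 0 0 0.2;1 0 0 0 0 0 0.2;1 0 0 0 0 0 0"
}}

```text
clock: 16.58
ee_pos: [0.505, 0.1144, 0.1291]
ee_rot: [[0.996, 0.09, -0.001], [0.09, -0.996, 0.0], [-0.001, -0.0, -1.0]]
ft_force: [0.6, 0.0, -1.7]
finger_gap: 0.0489
```

Run:
```python
from h import *
from rig import env
s=env.state(); print(s['clock'],s['ee_pos'],yaw(s),s['ft_force'],s['wrist_torque'],s['finger_gap'])
```

```text
16.5833 [0.50500356 0.11442288 0.12912486] 0.08975320605306344 [ 0.59505455  0.03242667 -1.68442815] [-0.02833028 -0.00333738 -0.00608156] 0.04889564421613082
```

Call:
{"method": "send_rows", "body": {
  "targets": "1 0 0 0.03 0 0 0;1 0 0 0.03 0 0 0;1 0 0 0 0 0 0"
}}

```text
clock: 16.83
ee_pos: [0.5051, 0.1144, 0.1275]
ee_rot: [[0.996, 0.092, -0.001], [0.092, -0.996, -0.0], [-0.001, -0.0, -1.0]]
ft_force: [-0.1, 0.2, -1.3]
finger_gap: 0.0488
```

Call:
{"method": "send_rows", "body": {
  "targets": "1 0 0 0.04 0 0 0;1 0 0 0.04 0 0 0;1 0 0 0.04 0 0 0;1 0 0 0 0 0 0"
}}

```text
clock: 17.17
ee_pos: [0.5051, 0.1144, 0.1239]
ee_rot: [[0.996, 0.092, -0.001], [0.092, -0.996, -0.0], [-0.001, -0.0, -1.0]]
ft_force: [-0.1, -0.1, -1.8]
finger_gap: 0.0491
```

Call:
{"method": "send_rows", "body": {
  "targets": "1 0 0 0.04 0 0 0;1 0 0 0.04 0 0 0;1 0 0 0.04 0 0 0;1 0 0 0.04 0 0 0;1 0 0 0 0 0 0"
}}

```text
clock: 17.58
ee_pos: [0.5051, 0.1144, 0.1191]
ee_rot: [[0.996, 0.092, -0.001], [0.092, -0.996, 0.0], [-0.001, -0.0, -1.0]]
ft_force: [0.5, -0.1, -2.9]
finger_gap: 0.0495
```

Call:
{"method": "send_rows", "body": {
  "targets": "1 0 0 0.06 0 0 0;1 0 0 0.08 0 0 0;1 0 0 0.08 0 0 0;1 0 0 0.08 0 0 0;1 0 0 0.08 0 0 0;1 0 0 0.08 0 0 0;1 0 0 0.04 0 0 0;1 0 0 0 0 0 0"
}}

```text
clock: 18.25
ee_pos: [0.5051, 0.1144, 0.1041]
ee_rot: [[0.996, 0.092, -0.001], [0.092, -0.996, -0.0], [-0.001, -0.0, -1.0]]
ft_force: [1.2, 0.8, -1.7]
finger_gap: 0.0494
```

Call:
{"method": "send_rows", "body": {
  "targets": "1 0 0 0.06 0 0 0;1 0 0 0.08 0 0 0;1 0 0 0.08 0 0 0;1 0 0 0.08 0 0 0;1 0 0 0.08 0 0 0;1 0 0 0.04 0 0 0;1 0 0 0.04 0 0 0;1 0 0 0 0 0 0"
}}

```text
clock: 18.92
ee_pos: [0.5051, 0.1144, 0.0904]
ee_rot: [[0.996, 0.092, -0.0], [0.092, -0.996, 0.0], [-0.0, -0.0, -1.0]]
ft_force: [0.1, 1.1, -1.1]
finger_gap: 0.0493
```

Run:
```python
from h import *
from rig import env
s=env.state(); print(s['clock'],s['ee_pos'],yaw(s),s['ft_force'],s['wrist_torque'],s['finger_gap'])
snap(env,'side','s8'); crop('s8',110,150,140,115,5,'s8c');snap(env,'wrist','w8')
```

```text
18.9167 [0.5051255  0.11442304 0.09038431] 0.09178290828428305 [ 0.06348451  1.13875519 -1.08413908] [0.00234122 0.00565156 0.03373505] 0.04932658048710128
```

View pics/s8c.png

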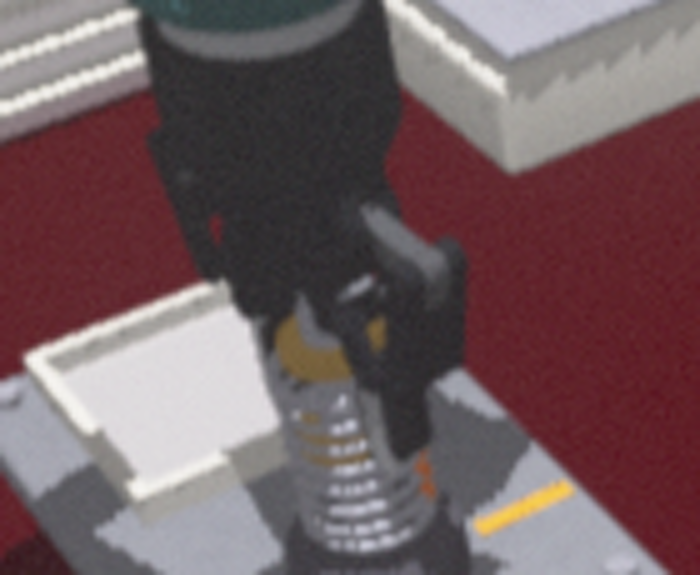

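View pics/w8.png

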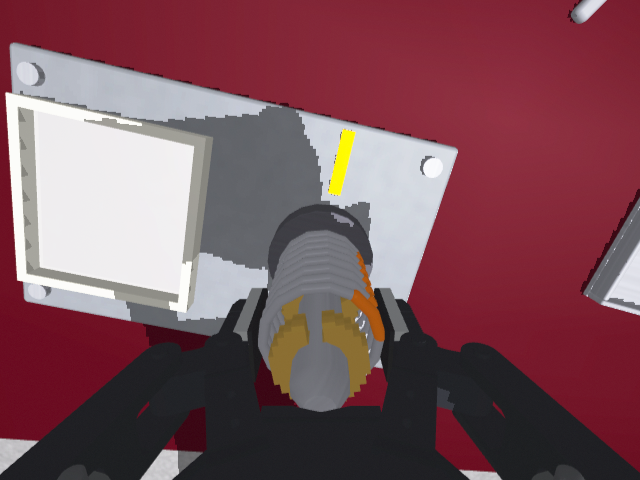

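Call:
{"method": "send_rows", "body": {
  "targets": "1 0 0 0.04 0 0 0;1 0 0 0.06 0 0 0;1 0 0 0.05 0 0 0;1 0 0 0.03 0 0 0;1 0 0 0 0 0 0"
}}

```text
clock: 19.43
ee_pos: [0.5051, 0.1144, 0.0849]
ee_rot: [[0.996, 0.092, -0.001], [0.092, -0.996, -0.0], [-0.001, -0.0, -1.0]]
ft_force: [-0.0, -0.7, -1.4]
finger_gap: 0.0492
```

Call:
{"method": "send_rows", "body": {
  "targets": "1 0 0 0.03 0 0 0;1 0 0 0 0 0 0"
}}

```text
clock: 19.6
ee_pos: [0.5052, 0.1145, 0.0843]
ee_rot: [[0.996, 0.092, -0.0], [0.092, -0.996, 0.0], [-0.0, -0.0, -1.0]]
ft_force: [0.4, -0.4, -2.2]
finger_gap: 0.0492
```

Call:
{"method": "send_rows", "body": {
  "targets": "1 0 0 0.04 0 0 0;1 0 0 0 0 0 0;-0.5 0 0 0 0 0 0;-0.5 0 0 0 0 0 0;-0.5 0 0 0 0 0 0;-0.5 0 0 0 0 0 0;-0.5 0 0 0 0 0 0;-0.5 0 0 0 0 0 0"
}}

```text
clock: 20.27
ee_pos: [0.5053, 0.1145, 0.0833]
ee_rot: [[0.996, 0.092, 0.0], [0.092, -0.996, 0.0], [0.0, -0.0, -1.0]]
ft_force: [0.3, 0.2, -0.2]
finger_gap: 0.0642
```

Run:
```python
from h import *
from rig import env
s=env.state(); print(s['clock'],s['ee_pos'],yaw(s),s['ft_force'],s['wrist_torque'],s['finger_gap'])
snap(env,'side','s9'); crop('s9',110,150,140,115,5,'s9c');snap(env,'wrist','w9')
```

```text
20.2667 [0.50531162 0.11446352 0.0832827 ] 0.09181508470369452 [ 0.34631573  0.24270575 -0.23423817] [-0.0441163   0.02997204  0.02933781] 0.0641541516370571
```

View pics/s9c.png

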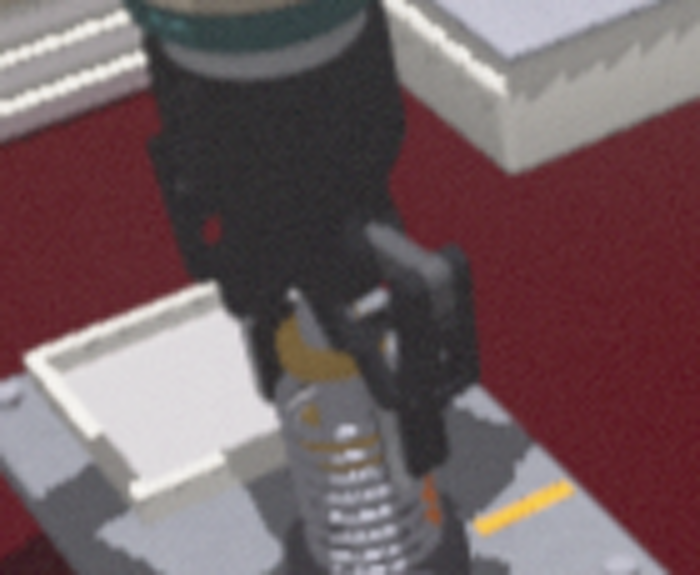

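View pics/w9.png

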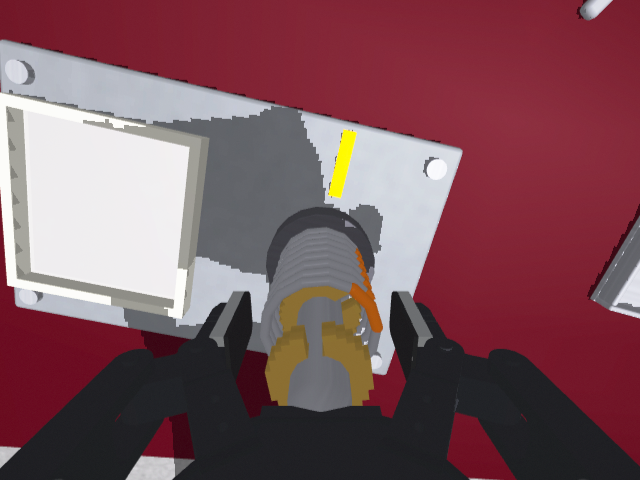

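Call:
{"method": "send_rows", "body": {
  "targets": "-0.5 0 0 -0.1 0 0 0;-0.5 0 0 -0.3 0 0 0;-0.5 0 0 -0.6 0 0 0;-0.5 0 0 -0.8 0 0 0;-0.5 0 0 -0.8 0 0 0;-0.5 0 0 -0.8 0 0 0;-0.5 0 0 -0.8 0 0 0;-0.5 0 0 -0.6 0 0 0;-0.5 0 0 -0.4 0 0 0;-0.5 0 0 0 0 0 0"
}}

```text
clock: 21.2
ee_pos: [0.5062, 0.1146, 0.2428]
ee_rot: [[0.996, 0.092, 0.006], [0.092, -0.996, 0.001], [0.006, -0.0, -1.0]]
ft_force: [0.8, -0.2, -0.3]
finger_gap: 0.064
```

Run:
```python
from h import *
from ov2 import ov2
from rig import env
s=env.state(); print(s['clock'],s['ee_pos'],yaw(s),s['ft_force'],s['finger_gap'])
snap(env,'side','s10'); snap(env,'wrist','w10'); snap(env,'top','t10')
ov2('s10',140,190,90,90,7,.5055,.1138,.04,-.98,'o10')
ov2('w10',250,190,140,140,5,.5055,.1138,.04,-.98,'o11')
```

```text
21.2 [0.50623674 0.11461234 0.24282661] 0.09180404278936323 [ 0.81201184 -0.19369039 -0.34865244] 0.06399627975816868
```

View pics/o10.png

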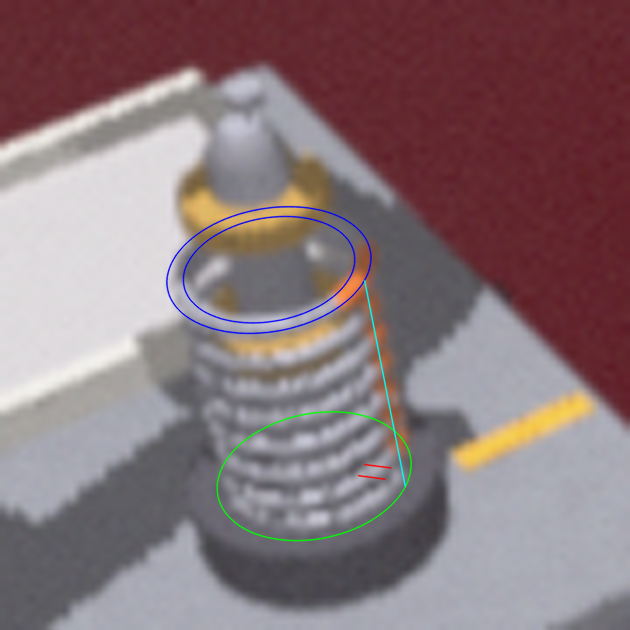

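View pics/o11.png

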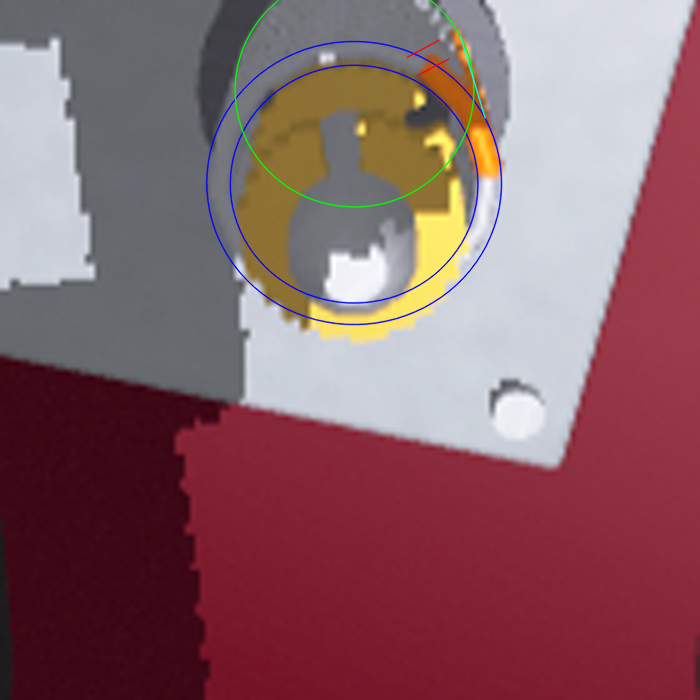

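View pics/s10.png

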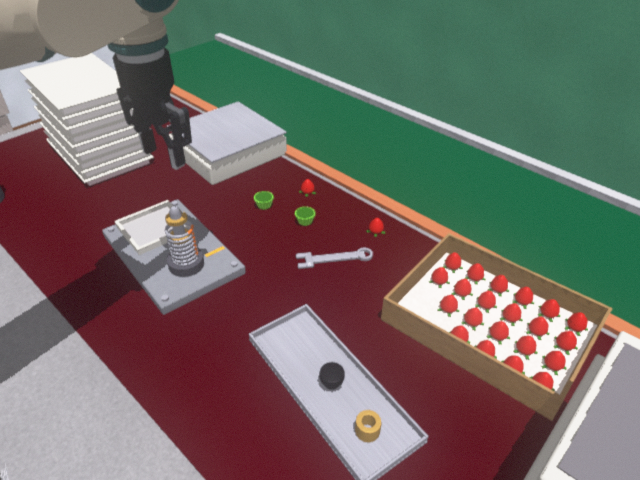

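Run:
```python
from h import *
from ov2 import ov2
ov2('side0',265,290,75,75,5,.5288,-.1635,.004,.31,'p1')
for i,b in enumerate((.04,.043)): ov2('s10',148,200,75,75,5,.5055,.1138,b,-.98,f'p{i+2}')
cv2.imwrite('pics/p.png',np.hstack([cv2.imread(f'pics/p{i}.png') for i in(1,2,3)])[:, :1125])
im=cv2.imread('pics/p.png'); cv2.imwrite('pics/p.png',cv2.resize(im,(798,int(im.shape[0]*798/im.shape[1]))))
a=load('top0')['img'].astype(int);b=load('t10')['img'].astype(int)
for n,(x,y) in dict(cap=(397,316),bush=(446,329),spanner=(297,205),cupa=(177,190),cupb=(232,179)).items():
    r=np.abs(a-b)[y-14:y+14,x-14:x+14]; print(n,r.mean().round(2),r.max())
```

```text
cap 0.42 3
bush 0.32 2
spanner 0.5 3
cupa 0.59 3
cupb 0.61 4
```

View pics/p.png

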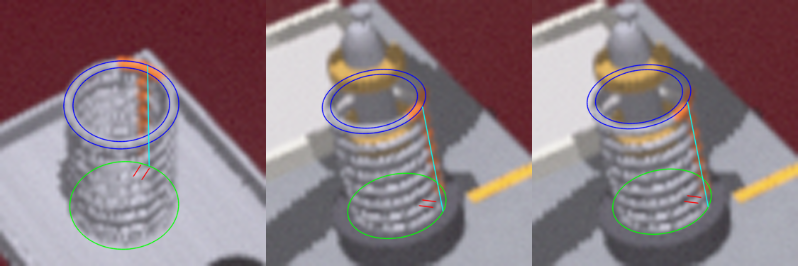

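View pics/t10.png

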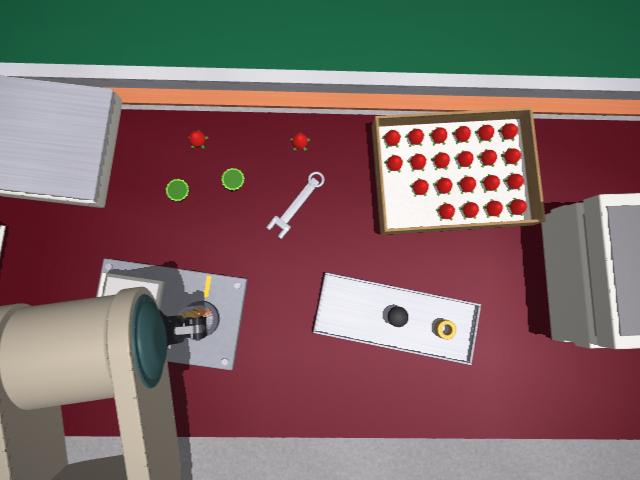

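Call:
{"method": "send_rows", "body": {
  "targets": "-0.5 0 0 0 0 0 0;-0.5 0 0 0 0 0 0;-0.5 0 0 0 0 0 0;-0.5 0 0 0 0 0 0"
}}

```text
clock: 21.68
ee_pos: [0.5051, 0.1144, 0.2386]
ee_rot: [[0.996, 0.092, -0.001], [0.092, -0.996, -0.0], [-0.001, -0.0, -1.0]]
ft_force: [-0.2, -0.2, -0.7]
finger_gap: 0.0638
```

Run:
```python
from rig import env
print(env.sign_off())
```

```text
the job is handed in; nothing more can be done
None
```

The spring is on the rod, tail end down and resting on the seat. I handed the job in at about 21.7 s, with the gripper well clear above it.

- **Threading:** I took both slot angles from a wrist-camera view. The tail went through the upper collar's slot without catching. It snagged on the lower collar at about 5 N, and a further clockwise twist of about 0.07 rad let it slip through.
- **Release before fully home:** I let go about 6 mm above the seat rather than on it. At full depth the gripper's body would have met the rod tip. The spring, by then below both collars, dropped the last few millimetres on its own.
- **Last checks:** The side view fits the spring's lower end at the 40 mm seat height and fits a position 3 mm higher less well. I did not press down on the spring to confirm this by force. The top view shows the cap, bush, spanner and both cups unchanged from the start. The forces I read stayed at or below about 6 N, and no check failed or disagreed.

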